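Lock out the wet polisher, clear the spanner, reset the stop

TASK

Somebody has left the two-pin spanner lying on the wheel of the bench polisher. Before you move it, lock the machine out by pressing the red mushroom stop until it stays in by itself; then lay the spanner flat inside the grey tool tray, without throwing or dropping it, and only after that turn the mushroom head clockwise so that it springs fully out again. Do not press the green start button, and leave the other things on the bench where they are.

Things in the scene. Friction and masses are not known exactly. Their poses are not given: they have to be found in the camera images.
- stop_press (a joint): How far the red mushroom stop is pressed in, m: 0 = fully out, 0.0095 = its hard end stop. Moves straight down on a spring: about 3 N starts it, about 8 N is enough if slow, but a push can read 15 N on the way, so press firmly (about 20 N) to the end stop; let go, it then stays in by itself at about 0.007. Once latched it cannot be pulled out; only turning the head frees it.
- stop_turn (a joint): Turn of the mushroom head, rad, clockwise seen from above (the way of its white arrows): 0 at rest, end stop at 1.05; it cannot turn the other way. A light spring (under 0.2 N m) with some drag turns it back in about 2 s. Turned past about 0.6, the latch is clear and the head jumps out 7 mm when let go; if held down until it has turned back, it latches again.
- stop_top (a point): Centre of the top of the red mushroom head, on its vertical axis; moves with it. Head: round, red, 40 mm across, 16 mm thick, its rim vertical from 4 to 14 mm below this point, white arrows on top. This point is 32 mm above the flat lid when out, 25 mm when latched. Below the head: a black collar 30 mm across, 7 mm high, on a yellow disc.
- start_press (a joint): Green start button on the same enclosure, in m: 0 = out, 0.005 = pressed. Spring-loaded (about 2.4 N starts it).
- station: Push-button station: grey enclosure fixed to the bench, 174 (its x) by 84 (y) by 60 mm high. Origin at the centre of its underside, z up. On the lid: the red mushroom stop at x = -40 mm, y = 0; the green start button (21 mm across, in a steel bezel 29 mm across, 6 mm above the lid) at x = +45 mm, y = 0. It stands left or right of the polisher, turned up to 0.5 rad.
- polisher: Bench wet polisher, fixed: blue housing 300 (its x) by 280 mm (y); on it a round black splash pan, opening 272 mm, rim 160 mm above the bench; in the pan a wheel 200 mm across (it does not turn) with a green pad, flat top 145 mm above the bench. Origin: centre of the underside, z up. A brass valve and steel nozzle, up to 193 mm high, stand at x = 99 to 158, y = 50 to 115 mm.
- spanner: Two-pin spanner lying flat on the wheel, pins up, at any angle; 180 mm long along its x. Origin: middle of its length, on its underside; z up. Orange grip x = -90 to +30 mm, 24 mm wide (y), 14 mm high; then a flat steel fork 6 mm thick to x = +90 mm, up to 48 mm wide, with two pins up to 14 mm high. 0.15 to 0.3 kg.
- spanner_grip (a point): Point at mid-height of the orange grip near the spanner's balance point (10 mm from its middle towards the grip end, 7 mm above its underside).
- tray: Grey open tool tray fixed to the bench, empty, outside 270 mm (its x) by 150 mm (its y) by 30 mm high, walls and floor 4 mm thick. Origin at the centre of its underside, z up. It stands on the other side of the polisher from the station.
- backer: Bystander: black backing pad with a brass hub, 100 mm across, 38 mm high; origin at the centre of its underside.
- sprayer: Bystander: white spray bottle with a blue trigger head, 72 mm across, 181 mm high; origin at the centre of its underside.
- sample: Bystander: light grey granite sample, 70 x 130 x 20 mm; origin at the centre of its underside.
Not all that is in view belongs to the job. What is shaped like the station but brown is not meant.

How it is judged:
By the outcome, as a careful person would: the job done as asked, in the order asked, and still so for the second after the job is handed in, with the robot touching nothing.
It also fails if it takes over 67 s, if anything falls off the work surface, if the arm or the gripper's body presses on something with over 40 N, if the wrist force passes 120 N, or if a joint passes its speed limit or range.

ROBOT

A 7-joint arm with a two-finger parallel gripper is mounted at the origin on the work surface. World frame = base frame: x ahead of the robot, y to its left, z up, the work surface at z = 0. Lengths are in m, angles in rad, forces in N, time in s.
With the tool pointing down it reaches from about 0.425 to 0.875 m from the base axis. Payload 4.7 kg.
Tool frame: the origin (TCP) lies on the centre line of the jaws, within the pads' length; the fingertips stand 14 mm ahead of it and the grasp point (between the pads) lies 5 mm behind it; z points along the fingers, y is the line along which they close (so a half turn about z gives the same grasp; the last joint's range is limited). The gripper opens to 87 mm and grips with 3 to 60 N. Pads are 19 mm wide; open, the fingers measure 117 mm over their backs; the gripper's body (75 mm by 190 mm) begins 51 mm behind the grasp point.
Start: joints at [-1.101, 0.321, -0.07, 1.45, 0.023, 1.371, -0.057], TCP at [0.286, 0.584, 0.237] pointing down, gripper open.
Joint ranges: [-2.86, 2.86], [-0.3, 2.09], [-1.38, 1.24], [0.06, 2.45], [-1.56, 4.7], [0.09, 2.05], [-2.69, 2.69]. Speed limits (rad/s): [2.57, 2.57, 3.14, 3.14, 3.14, 3.14, 3.14].

INTERFACE

Orientations are given as a rotation vector (axis times angle).
In Python, from bench import * gives the robot as it stands.
- The arm moves only by the shell command python3 -m jog 'ROWS' [FORCE]. ROWS is JSON, a list of rows, each an object of numbers: "claw": the finger opening in mm, from 0 to 87; "dx", "dy", "dz": the shift along the tool's x, y, z in mm; "spin": the turn about the tool's z in degrees. In form: [{"claw": .., "dx": .., "dy": .., "dz": .., "spin": ..}, ...]. A call has 1 to 20 rows; each row is the pose to reach, as a shift and turn from the pose commanded when the call began, along the tool's axes at that moment; what a row does not reach only later rows make up. A row lasts 1/12 s, in which the tool goes at most 41.7 mm and 7.16 degrees, less where a joint would pass 70% of its speed; a pose out of reach is approached as far as the arm can. A call with a gripper value outside its range is refused whole. The fingers move at their own pace and stop on an object; FORCE is the grip in N (left out, the last holds). Time passes only in rows, so rows that repeat a pose let the fingers close. It gives the time, the measured TCP pose, the force, the opening and the grip force at its end, in the units of the state.
- get_state(): the state, without advancing time (a new reading comes with each control period).
- get_image(name): name is "side" or "top"; returns a dict with "frame" (400x640x3 uint8, red, green, blue), "depth" (400x640 float32, m along the optical axis (not along the pixel's ray), 0 where there is no reading), "K" (3x3 intrinsics, pixels), "distortion" ([k1, k2, p1, p2, k3] as OpenCV has them; the pictures are not rectified), "T" (4x4, takes a point from camera to world coordinates). Camera axes: x right, y down, z forward; pixel columns grow to the right and rows downward; lengths in m; the calibration is good to about 2 mm. A picture is of the moment at which its call begins.
- close_job(): hands the job in; it is judged then, once.
The state is a dict: "time": time; "joint_positions": joint angles; "qd": joint speeds; "joint_torque": joint torques, N m; "position": TCP position; "tool_rot": TCP orientation; "ft_force": force on the tool from outside, world axes, zero at the start; "torque": the same for the moment, N m; "grip_width": opening from 0.0 (shut) to 1.0 (fully open); "grip_force": force on a finger pad.
Only numpy, scipy, OpenCV 4.12 (cv2) and the standard library are available. Lean on these libraries where they do the work, as an engineer would, in place of code of your own. Each camera call takes 0.05 s, during which the arm holds its last target. There are 200 camera calls.

## Working session

There is one attempt and no reset: what is moved stays moved. The work goes in short steps, Python scripts to look and compute and a shell command to move; the robot and the scene stay as the last step left them, time stands still between calls to the robot, and variables do not carry over. Pictures are saved under pics/ and viewed, at most 10 in all, crops included, and the job is handed in when it is done.

```bash
mkdir -p pics; cat > h.py <<'E'
from bench import *
import numpy as np, cv2
def grab(n):
    im=get_image(n); return im
def save(im,f): cv2.imwrite(f,im["frame"][:,:,::-1])
def rays(im,px):
    p=cv2.undistortPoints(np.array(px,float).reshape(-1,1,2),np.array(im["K"],float),np.array(im["distortion"],float)).reshape(-1,2)
    d=np.c_[p,np.ones(len(p))]@im["T"][:3,:3].T
    return im["T"][:3,3],d
def onplane(im,px,z):
    o,d=rays(im,px); return o+d*((z-o[2])/d[:,2])[:,None]
def cloud(im):
    h,w=im["depth"].shape; v,u=np.mgrid[:h,:w]
    o,d=rays(im,np.c_[u.ravel(),v.ravel()])
    return (o+d*im["depth"].reshape(-1,1)).reshape(h,w,3)
E
python3 - <<'E'
from h import *
s=get_state();print(s)
for n in("side","top"):
    im=grab(n);save(im,f"pics/{n}0.png");print(n,np.round(im["T"],3).tolist(),np.round(im["K"],1).tolist(),im["distortion"])
E
```

```text
{'time': 0.0, 'joint_positions': array([-1.10088541,  0.32184294, -0.07006841,  1.45169463,  0.02264401,
        1.37079187, -0.05691737]), 'qd': array([-0.00148144,  0.00034498,  0.00077937, -0.0012048 , -0.00077255,
       -0.00020072, -0.0005617 ]), 'joint_torque': array([ 2.95278733e-05, -4.91289318e+01, -4.03697211e-01, -3.12529886e+01,
       -6.39509107e-02,  4.36582498e-02,  1.52263888e-04]), 'position': array([0.28595537, 0.58312528, 0.23543857]), 'tool_rot': array([-7.09726219e-01, -3.06006930e+00,  3.02789996e-03]), 'ft_force': array([-0.1884384 ,  0.7035506 ,  0.55688207]), 'torque': array([ 0.00591521, -0.00175947, -0.0122248 ]), 'grip_force': 0.0, 'grip_width': 1.0015008064557178}
side [[0.917, -0.266, 0.298, 0.163], [-0.4, -0.616, 0.679, -0.717], [0.004, -0.741, -0.671, 0.928], [0.0, 0.0, 0.0, 1.0]] [[409.4, 0.0, 316.7], [0.0, 409.4, 197.3], [0.0, 0.0, 1.0]] [-0.04924364  0.          0.          0.          0.        ]
top [[0.001, -0.983, 0.182, 0.255], [-1.0, -0.006, -0.027, 0.118], [0.028, -0.182, -0.983, 1.51], [0.0, 0.0, 0.0, 1.0]] [[431.2, 0.0, 319.2], [0.0, 431.2, 199.6], [0.0, 0.0, 1.0]] [-0.01843826  0.          0.          0.          0.        ]
```

View pics/top0.png

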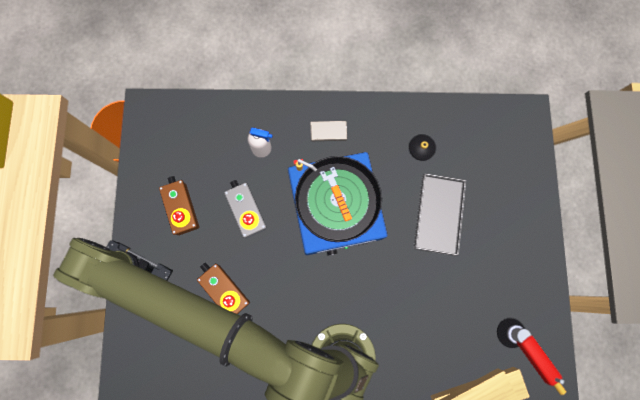

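View pics/side0.png

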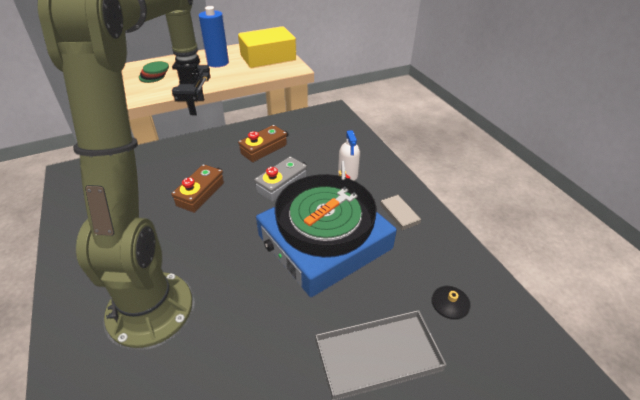

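Top view: the grey station is at (245,208) with its red stop at (249,219) and green button at (239,198). The spanner has its grip at (341,205) and fork at (330,176), and the tray is at (440,214). Brown decoys are at (178,205) and (222,288). The side view agrees: grey station at (281,177), stop at (272,172), spanner at (328,207), tray at (380,352).

```bash
cat > meas.py <<'E'
from h import *
B={"top":dict(red=(235,205,264,236),grn=(231,190,246,206),org=(318,182,358,226),tray=(405,165,475,262),lid=(222,178,268,240)),
   "side":dict(red=(262,162,282,184),grn=(284,152,300,170),org=(298,192,345,232),tray=(310,305,450,395),lid=(250,150,312,200))}
def run(n):
    im=grab(n);f=im["frame"];hsv=cv2.cvtColor(f,cv2.COLOR_RGB2HSV);C=cloud(im)
    H,S,V=[hsv[...,i].astype(int) for i in range(3)]
    M=dict(red=((H<6)|(H>172))&(S>140)&(V>80),grn=(H>50)&(H<95)&(S>90),org=(H>6)&(H<20)&(S>150)&(V>120),tray=(S<40)&(V>75))
    for k,m in M.items():
        x0,y0,x1,y1=B[n][k];mm=np.zeros(m.shape,bool);mm[y0:y1,x0:x1]=m[y0:y1,x0:x1]
        nn,lab,st,_=cv2.connectedComponentsWithStats(mm.astype(np.uint8))
        if k!="org": mm=lab==1+np.argmax(st[1:,4])
        v,u=np.nonzero(mm);P=C[mm];P=P[im["depth"][mm]>0]
        hull=cv2.convexHull(np.c_[u,v].astype(np.float32))
        c,r=cv2.minEnclosingCircle(hull)
        z=dict(red=.09,grn=.066,org=.159,tray=.03)[k]
        w=onplane(im,np.c_[u,v],z)
        print(n,k,len(u),"px",u.min(),u.max(),v.min(),v.max(),"circ",np.round(c,1),round(r,1),"world circ",onplane(im,[c],z)[0].round(4),"mean",w.mean(0).round(4),"cloud med",np.median(P,0).round(3),"z5/95",np.percentile(P[:,2],[5,95]).round(3))
        if k in("org","tray"):
            q=cv2.minAreaRect((onplane(im,hull.reshape(-1,2),z)[:,:2]*1000).astype(np.float32));print("   rect",np.round(q[0],1),np.round(q[1],1),round(q[2],1))
    return im
if __name__=="__main__":
    for n in("top","side"): run(n)
E
python3 meas.py
```

```text
top red 41 px 244 253 215 223 circ [248. 219.] 5.0 world circ [0.4511 0.3146 0.09  ] mean [0.4507 0.3145 0.09  ] cloud med [0.453 0.316 0.092] z5/95 [0.088 0.097]
top grn 22 px 237 241 195 199 circ [238.8 197.2] 2.5 world circ [0.5288 0.3514 0.066 ] mean [0.5293 0.351  0.066 ] cloud med [0.529 0.351 0.068] z5/95 [0.061 0.072]
top org 224 px 331 351 185 220 circ [341.2 202.9] 18.4 world circ [0.4948 0.0105 0.159 ] mean [0.4979 0.0124 0.159 ] cloud med [0.497 0.014 0.159] z5/95 [0.153 0.164]
   rect [494.8  11.2] [117.1  24.2] 22.1
top tray 6749 px 405 474 165 261 circ [439.5 213. ] 59.1 world circ [ 0.4835 -0.3447  0.03  ] mean [ 0.4847 -0.345   0.03  ] cloud med [ 0.488 -0.353  0.003] z5/95 [-0.004  0.023]
   rect [ 487.5 -347.9] [249.7 350.9] 88.0
side red 60 px 266 277 167 176 circ [271.5 171. ] 5.6 world circ [0.4505 0.3065 0.09  ] mean [0.449  0.3006 0.09  ] cloud med [0.451 0.301 0.088] z5/95 [0.08  0.092]
side grn 13 px 288 292 163 165 circ [289.9 164. ] 2.1 world circ [0.5294 0.3475 0.066 ] mean [0.5288 0.3477 0.066 ] cloud med [0.529 0.346 0.066] z5/95 [0.063 0.068]
side org 317 px 304 338 198 225 circ [321.  211.5] 19.5 world circ [0.4925 0.0031 0.159 ] mean [0.492  0.0024 0.159 ] cloud med [0.49  0.004 0.157] z5/95 [0.151 0.16 ]
   rect [494.1   3.6] [122.1  29. ] 22.7
side tray 12425 px 310 449 305 394 circ [379.5 349.5] 82.5 world circ [ 0.4852 -0.3522  0.03  ] mean [ 0.4841 -0.3501  0.03  ] cloud med [ 0.492 -0.343  0.003] z5/95 [-0.002  0.027]
   rect [ 496.8 -348.3] [224.4 345.4] 66.4
```

```bash
cat >> h.py <<'E'
from scipy.spatial.transform import Rotation as Ro
def to(x,y,z,yaw=None):
    "shift/turn to target; yaw = direction of tool y in world, deg (mod 180)"
    s=get_state();R=Ro.from_rotvec(s["tool_rot"]).as_matrix();d=R.T@(np.array([x,y,z])-s["position"])*1000
    cy=np.degrees(np.arctan2(R[1,1],R[0,1]))
    sp=0 if yaw is None else -((yaw-cy+90)%180-90)
    print("pos",s["position"].round(4),"tooly",round(cy,1),"q7",s["joint_positions"][6].round(2),"MOVE dx %.1f dy %.1f dz %.1f spin %.1f"%(*d,sp))
E
python3 - <<'E'
from h import *
for n,box in(("top",(400,160,480,265)),("side",(305,300,455,399))):
    im=grab(n);g=cv2.cvtColor(im["frame"],cv2.COLOR_RGB2GRAY);x0,y0,x1,y1=box
    m=np.zeros_like(g);m[y0:y1,x0:x1]=(g[y0:y1,x0:x1]>90)*255
    m=cv2.morphologyEx(m,cv2.MORPH_CLOSE,np.ones((5,5)))
    _,l,st,_=cv2.connectedComponentsWithStats(m);k=1+np.argmax(st[1:,4])
    v,u=np.nonzero(l==k);hu=cv2.convexHull(np.c_[u,v].astype(np.float32)).reshape(-1,2)
    print(n,st[k]);print(cv2.minAreaRect((onplane(im,hu,.03)[:,:2]*1000).astype(np.float32)))
to(.4505,.312,.13,115)
E
```

```text
top [ 400  160   80  105 8379]
((491.7924499511719, -348.9056396484375), (286.5150451660156, 380.59832763671875), 88.07662963867188)
side [  305   300   146   100 11689]
((481.4824523925781, -338.59344482421875), (248.70555114746094, 334.636474609375), 66.38153076171875)
pos [0.2861 0.5835 0.2362] tooly 63.9 q7 -0.06 MOVE dx -267.1 dy -171.3 dz 106.3 spin -51.1
```

```bash
python3 -m jog '[{"claw":0,"dx":-267,"dy":-171,"dz":30,"spin":-51},{"claw":0,"dx":-267,"dy":-171,"dz":30,"spin":-51},{"claw":0,"dx":-267,"dy":-171,"dz":30,"spin":-51},{"claw":0,"dx":-267,"dy":-171,"dz":30,"spin":-51},{"claw":0,"dx":-267,"dy":-171,"dz":30,"spin":-51},{"claw":0,"dx":-267,"dy":-171,"dz":30,"spin":-51},{"claw":0,"dx":-267,"dy":-171,"dz":30,"spin":-51},{"claw":0,"dx":-267,"dy":-171,"dz":30,"spin":-51},{"claw":0,"dx":-267,"dy":-171,"dz":30,"spin":-51},{"claw":0,"dx":-267,"dy":-171,"dz":90,"spin":-51},{"claw":0,"dx":-267,"dy":-171,"dz":90,"spin":-51},{"claw":0,"dx":-267,"dy":-171,"dz":90,"spin":-51},{"claw":0,"dx":-267,"dy":-171,"dz":90,"spin":-51}]' 30
python3 - <<'E'
from h import *
to(.4505,.312,.11,115)
im=grab("side");save(im,"pics/side1.png")
c=cv2.resize(im["frame"][100:220,200:360],(800,600),interpolation=cv2.INTER_CUBIC);cv2.imwrite("pics/s1c.png",c[:,:,::-1])
t=grab("top");save(t,"pics/top1.png");print("table",t["frame"][280,430],"tray",t["frame"][214,440],t["frame"][214,475])
E
```

```text
time: 1.38
position: [0.45, 0.3123, 0.146]
tool_rot: [0.676, -3.066, 0.001]
ft_force: [1.0, 0.4, -0.0]
grip_width: 0.092
grip_force: 0.0
pos [0.45   0.3123 0.146 ] tooly 114.9 q7 1.35 MOVE dx -0.4 dy -0.5 dz 36.0 spin -0.1
table [93 94 99] tray [201 196 199] [94 95 97]
```

View pics/s1c.png

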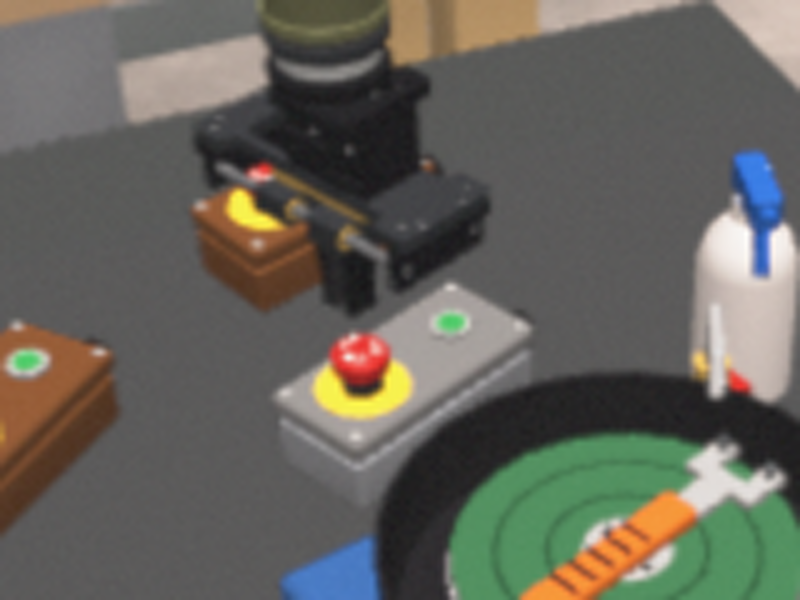

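The crop shows the closed fingertips at crop (350,305), about above the red head at crop (360,350). The station is clear, and the button at (450,322) is well away. I'll check the alignment numerically.

```bash
python3 - <<'E'
from h import *
for n in("side","top"):
    im=grab(n);T=np.linalg.inv(im["T"])
    def pr(p): return cv2.projectPoints(np.array([p],float),cv2.Rodrigues(T[:3,:3])[0],T[:3,3],im["K"],np.array(im["distortion"],float))[0].ravel().round(1)
    print(n,"tip",pr([.45,.3123,.132]),"heads z.09",pr([.4505,.312,.09]),pr([.4505,.3145,.09]),pr([.4505,.309,.09]),"rim low",pr([.4505,.309,.078]))
    # fingertip pose from depth cloud; lid plane & outline of station
    C=cloud(im)
    if n=="side":
        g=im["frame"].astype(int);ok=(abs(C[...,2]-.06)<.004)&(np.hypot(C[...,0]-.487,C[...,1]-.33)<.12)&(np.ptp(g,axis=2)<25)&(g.sum(2)>330)
        ok[:, :250]=False
        v,u=np.nonzero(ok);hu=cv2.convexHull(np.c_[u,v].astype(np.float32)).reshape(-1,2)
        print(len(u),cv2.minAreaRect((onplane(im,hu,.06)[:,:2]*1000).astype(np.float32)))
    m=im["frame"].astype(int).mean(2)>130
    b=(400,160,480,265) if n=="top" else (305,300,455,399)
    mm=np.zeros(m.shape,np.uint8);mm[b[1]:b[3],b[0]:b[2]]=m[b[1]:b[3],b[0]:b[2]]
    mm=cv2.morphologyEx(mm,cv2.MORPH_CLOSE,np.ones((5,5)))
    _,l,st,_=cv2.connectedComponentsWithStats(mm);k=1+np.argmax(st[1:,4])
    v,u=np.nonzero(l==k);hu=cv2.convexHull(np.c_[u,v].astype(np.float32)).reshape(-1,2)
    print("tray",st[k],cv2.minAreaRect((onplane(im,hu,.03)[:,:2]*1000).astype(np.float32)))
E
```

```text
side tip [269.9 159.8] heads z.09 [271. 170.] [270.7 169.6] [271.3 170.6] rim low [271.5 173.4]
425 ((487.51483154296875, 324.5194396972656), (172.4567413330078, 85.17594146728516), 24.629831314086914)
tray [ 316  311  130   84 6711] ((484.1478271484375, -351.1501770019531), (149.7362823486328, 269.1497802734375), 81.03731536865234)
top tip [247.  217.5] heads z.09 [248.8 219.2] [248.  219.2] [249.7 219.2] rim low [250.2 219.7]
tray [ 416  174   50   81 3214] ((482.65692138671875, -349.39971923828125), (152.35366821289062, 269.7632141113281), 80.82888793945312)
```

```bash
python3 -m jog '[{"claw":0,"dx":-2,"dy":-2,"dz":20},{"claw":0,"dx":-2,"dy":-2,"dz":36},{"claw":0,"dx":-2,"dy":-2,"dz":39},{"claw":0,"dx":-2,"dy":-2,"dz":41},{"claw":0,"dx":-2,"dy":-2,"dz":43},{"claw":0,"dx":-2,"dy":-2,"dz":45},{"claw":0,"dx":-2,"dy":-2,"dz":47},{"claw":0,"dx":-2,"dy":-2,"dz":48},{"claw":0,"dx":-2,"dy":-2,"dz":48}]'; python3 -c "
from h import *
to(.451,.310,.096)"
```

```text
pos [0.4516 0.3136 0.1485] tooly 114.9 q7 1.35 MOVE dx 2.2 dy -3.1 dz 52.5 spin 0.0$[0]: bad value
```

```bash
python3 -m jog '[{"claw":0,"dx":0,"dy":-2,"dz":20,"spin":0},{"claw":0,"dx":0,"dy":-2,"dz":36,"spin":0},{"claw":0,"dx":0,"dy":-2,"dz":40,"spin":0},{"claw":0,"dx":0,"dy":-2,"dz":42,"spin":0},{"claw":0,"dx":0,"dy":-2,"dz":44,"spin":0},{"claw":0,"dx":0,"dy":-2,"dz":46,"spin":0},{"claw":0,"dx":0,"dy":-2,"dz":48,"spin":0},{"claw":0,"dx":0,"dy":-2,"dz":49,"spin":0},{"claw":0,"dx":0,"dy":-2,"dz":49,"spin":0}]'
```

```text
time: 2.33
position: [0.4518, 0.3111, 0.0989]
tool_rot: [-0.677, 3.067, 0.001]
ft_force: [-3.2, -0.5, 4.9]
grip_width: 0.007
grip_force: 2.3
```

```bash
python3 -m jog '[{"claw":0,"dx":0,"dy":0,"dz":1,"spin":0},{"claw":0,"dx":0,"dy":0,"dz":2,"spin":0},{"claw":0,"dx":0,"dy":0,"dz":3,"spin":0},{"claw":0,"dx":0,"dy":0,"dz":3,"spin":0}]'
```

```text
time: 2.67
position: [0.4519, 0.3111, 0.0968]
tool_rot: [-0.677, 3.067, 0.001]
ft_force: [-4.7, -3.8, 11.9]
grip_width: 0.005
grip_force: 6.0
```

```bash
python3 -m jog '[{"claw":0,"dx":0,"dy":0,"dz":1,"spin":0},{"claw":0,"dx":0,"dy":0,"dz":1.5,"spin":0},{"claw":0,"dx":0,"dy":0,"dz":1.5,"spin":0}]'
```

```text
time: 2.92
position: [0.452, 0.3112, 0.0966]
tool_rot: [-0.677, 3.067, 0.001]
ft_force: [-6.5, -5.2, 19.8]
grip_width: 0.002
grip_force: 9.8
```

```bash
python3 -m jog '[{"claw":0,"dx":0,"dy":0,"dz":0.5,"spin":0},{"claw":0,"dx":0,"dy":0,"dz":0.5,"spin":0},{"claw":0,"dx":0,"dy":0,"dz":-5,"spin":0},{"claw":0,"dx":0,"dy":0,"dz":-45,"spin":0},{"claw":0,"dx":0,"dy":0,"dz":-85,"spin":0},{"claw":0,"dx":0,"dy":0,"dz":-115,"spin":0},{"claw":0,"dx":0,"dy":0,"dz":-115,"spin":0}]'
python3 - <<'E'
from h import *
import meas
im=meas.run("side")
c=cv2.resize(im["frame"][120:220,220:353],(798,600),interpolation=cv2.INTER_CUBIC);cv2.imwrite("pics/s2c.png",c[:,:,::-1])
to(.513,.016,.20,22.3+90)
E
```

```text
time: 3.5
position: [0.4552, 0.3137, 0.2161]
tool_rot: [-0.674, 3.055, 0.01]
ft_force: [1.0, -0.1, 0.7]
grip_width: 0.004
grip_force: 0.0
side red 55 px 266 277 169 177 circ [271.5 172. ] 5.6 world circ [0.4488 0.3015 0.09  ] mean [0.4468 0.2936 0.09  ] cloud med [0.45  0.303 0.081] z5/95 [0.074 0.085]
side grn 13 px 288 292 163 165 circ [289.9 164. ] 2.1 world circ [0.5294 0.3475 0.066 ] mean [0.5288 0.3477 0.066 ] cloud med [0.53  0.351 0.065] z5/95 [0.063 0.066]
side org 317 px 304 338 198 225 circ [321.  211.5] 19.5 world circ [0.4925 0.0031 0.159 ] mean [0.492  0.0024 0.159 ] cloud med [0.491 0.004 0.157] z5/95 [0.15 0.16]
   rect [494.1   3.6] [122.1  29. ] 22.7
side tray 12425 px 310 449 305 394 circ [379.5 349.5] 82.5 world circ [ 0.4852 -0.3522  0.03  ] mean [ 0.4841 -0.3501  0.03  ] cloud med [ 0.492 -0.343  0.003] z5/95 [-0.002  0.027]
   rect [ 496.8 -348.3] [224.4 345.4] 66.4
pos [0.454  0.3128 0.2127] tooly 114.9 q7 1.36 MOVE dx 71.5 dy -294.1 dz 11.4 spin 2.6
```

View pics/s2c.png

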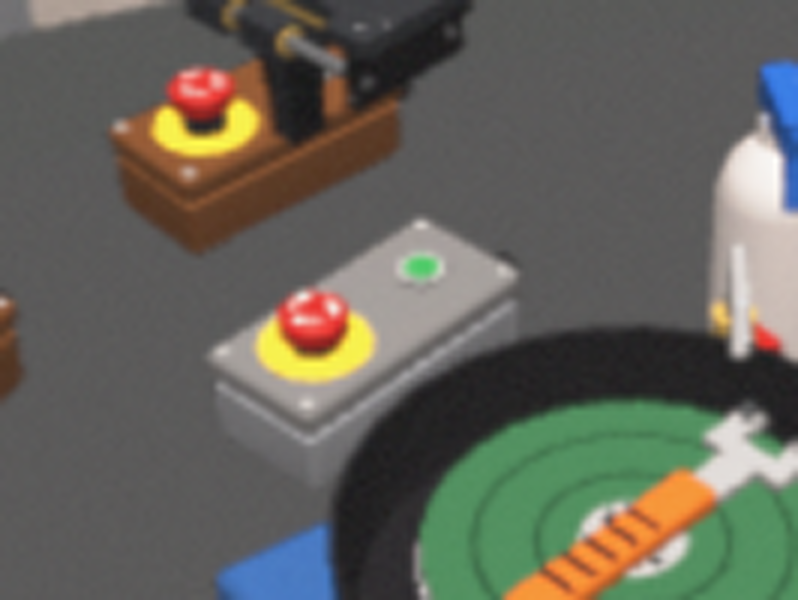

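The crop shows the grey station's red head sitting low on the yellow disc at (313,320), with the black collar hidden. It has latched (head z −7 mm). The green button is untouched. Next is the spanner.

```bash
python3 -m jog '[{"claw":0,"dx":71,"dy":-294,"dz":0,"spin":2.6},{"claw":0,"dx":71,"dy":-294,"dz":0,"spin":2.6},{"claw":0,"dx":71,"dy":-294,"dz":0,"spin":2.6},{"claw":0,"dx":71,"dy":-294,"dz":0,"spin":2.6},{"claw":0,"dx":71,"dy":-294,"dz":0,"spin":2.6},{"claw":0,"dx":71,"dy":-294,"dz":0,"spin":2.6},{"claw":60,"dx":71,"dy":-294,"dz":0,"spin":2.6},{"claw":60,"dx":71,"dy":-294,"dz":0,"spin":2.6},{"claw":60,"dx":71,"dy":-294,"dz":0,"spin":2.6},{"claw":60,"dx":71,"dy":-294,"dz":0,"spin":2.6},{"claw":60,"dx":71,"dy":-294,"dz":0,"spin":2.6},{"claw":60,"dx":71,"dy":-294,"dz":0,"spin":2.6}]' 25
python3 - <<'E'
from h import *
to(.513,.016,.161,22.3+90)
im=grab("side")
c=cv2.resize(im["frame"][130:250,250:410],(800,600),interpolation=cv2.INTER_CUBIC);cv2.imwrite("pics/s3c.png",c[:,:,::-1])
E
```

```text
time: 4.55
position: [0.5105, 0.0164, 0.2076]
tool_rot: [0.612, -3.081, -0.001]
ft_force: [-0.6, 0.0, 0.3]
grip_width: 0.379
grip_force: 0.0
pos [0.5105 0.0164 0.2076] tooly 112.5 q7 1.89 MOVE dx -2.2 dy -1.4 dz 46.6 spin 0.2
```

View pics/s3c.png

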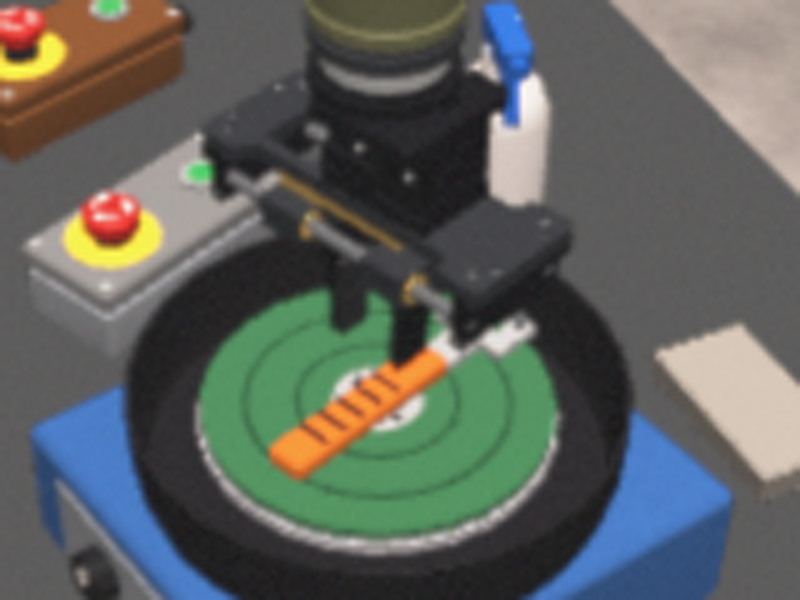

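The open fingers stand above the orange grip, at crop (345,320) and (405,355), straddling it once lowered. The fork is clear and the stop is still low.

```bash
python3 -m jog '[{"claw":60,"dx":-2,"dy":-1,"dz":30,"spin":0},{"claw":60,"dx":-2,"dy":-1,"dz":42,"spin":0},{"claw":60,"dx":-2,"dy":-1,"dz":44,"spin":0},{"claw":60,"dx":-2,"dy":-1,"dz":44,"spin":0},{"claw":60,"dx":-2,"dy":-1,"dz":44,"spin":0}]'
python3 - <<'E'
from h import *
for i in range(3): to(.513,.016,.161,112.3);grab("side")
print(get_state()["ft_force"])
E
```

```text
time: 5.02
position: [0.5132, 0.0144, 0.1646]
tool_rot: [-0.608, 3.082, -0.0]
ft_force: [0.4, 0.3, 0.0]
grip_width: 0.677
grip_force: 0.0
pos [0.5132 0.0144 0.1646] tooly 112.3 q7 1.9 MOVE dx -0.4 dy 1.6 dz 3.6 spin 0.0
pos [0.5136 0.0143 0.165 ] tooly 112.3 q7 1.9 MOVE dx -0.1 dy 1.8 dz 4.0 spin 0.0
pos [0.5137 0.0142 0.1652] tooly 112.3 q7 1.9 MOVE dx -0.0 dy 1.9 dz 4.1 spin -0.0
[ 0.27948754  0.25998366 -0.87599655]
```

```bash
python3 -m jog '[{"claw":60,"dx":0,"dy":0,"dz":2,"spin":0},{"claw":60,"dx":0,"dy":0,"dz":4,"spin":0},{"claw":60,"dx":0,"dy":0,"dz":4,"spin":0},{"claw":10,"dx":0,"dy":0,"dz":4,"spin":0},{"claw":10,"dx":0,"dy":0,"dz":4,"spin":0},{"claw":10,"dx":0,"dy":0,"dz":4,"spin":0},{"claw":10,"dx":0,"dy":0,"dz":4,"spin":0},{"claw":10,"dx":0,"dy":0,"dz":4,"spin":0},{"claw":10,"dx":0,"dy":0,"dz":4,"spin":0},{"claw":10,"dx":0,"dy":0,"dz":4,"spin":0}]' 35
```

```text
time: 6.0
position: [0.5129, 0.0144, 0.1601]
tool_rot: [0.607, -3.082, -0.001]
ft_force: [-0.3, 0.9, -0.6]
grip_width: 0.275
grip_force: 35.0
```

```bash
python3 -m jog '[{"claw":10,"dx":0,"dy":0,"dz":-5,"spin":0},{"claw":10,"dx":0,"dy":0,"dz":-15,"spin":0},{"claw":10,"dx":0,"dy":0,"dz":-30,"spin":0},{"claw":10,"dx":0,"dy":0,"dz":-50,"spin":0},{"claw":10,"dx":0,"dy":0,"dz":-60,"spin":0},{"claw":10,"dx":0,"dy":0,"dz":-60,"spin":0},{"claw":10,"dx":0,"dy":0,"dz":-60,"spin":0}]'
python3 - <<'E'
from h import *
for i in range(2): grab("top")
im=grab("side")
c=cv2.resize(im["frame"][110:230,250:410],(800,600),interpolation=cv2.INTER_CUBIC);cv2.imwrite("pics/s4c.png",c[:,:,::-1])
a=np.radians(-9);to(.4834-.010*np.cos(a),-.350-.010*np.sin(a),.221,81)
E
```

```text
time: 6.58
position: [0.5133, 0.014, 0.2206]
tool_rot: [-0.607, 3.081, 0.0]
ft_force: [0.4, -0.3, -2.9]
grip_width: 0.27
grip_force: 35.0
pos [0.5122 0.014  0.2189] tooly 112.3 q7 1.89 MOVE dx 173.3 dy -320.6 dz -1.9 spin 31.3
```

View pics/s4c.png

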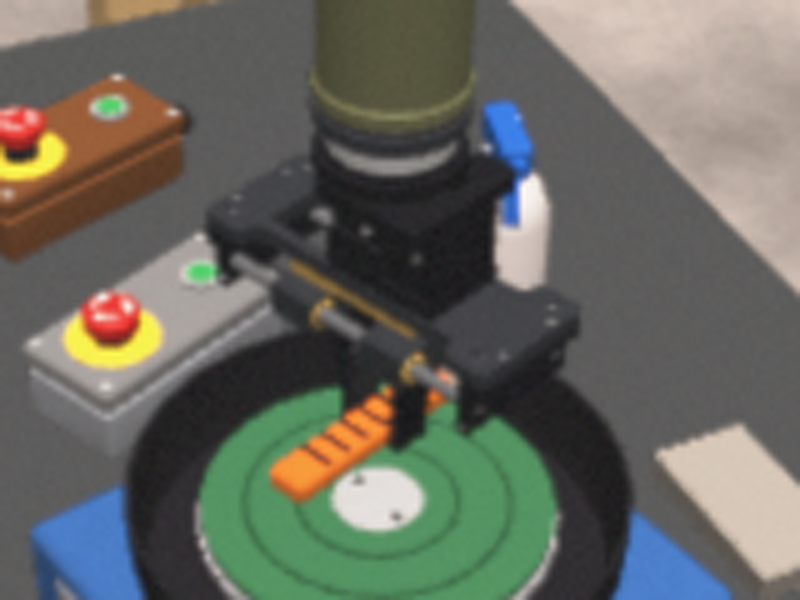

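The spanner is level in the gripper, well above the pad (orange grip at crop (340,440)), and the wheel hub beneath it is visible. The station's red head is still low. I'll carry it to the tray.

```bash
python3 -m jog '[{"claw":10,"dx":10,"dy":-19,"dz":0,"spin":2},{"claw":10,"dx":26,"dy":-48,"dz":0,"spin":5},{"claw":10,"dx":43,"dy":-80,"dz":0,"spin":8},{"claw":10,"dx":60,"dy":-112,"dz":0,"spin":11},{"claw":10,"dx":77,"dy":-143,"dz":0,"spin":14},{"claw":10,"dx":94,"dy":-174,"dz":0,"spin":17},{"claw":10,"dx":111,"dy":-205,"dz":0,"spin":20},{"claw":10,"dx":128,"dy":-237,"dz":0,"spin":23},{"claw":10,"dx":145,"dy":-268,"dz":0,"spin":26},{"claw":10,"dx":159,"dy":-295,"dz":20,"spin":29},{"claw":10,"dx":168,"dy":-312,"dz":50,"spin":31},{"claw":10,"dx":173,"dy":-320,"dz":80,"spin":31},{"claw":10,"dx":173,"dy":-320,"dz":110,"spin":31},{"claw":10,"dx":173,"dy":-320,"dz":130,"spin":31},{"claw":10,"dx":173,"dy":-320,"dz":145,"spin":31},{"claw":10,"dx":173,"dy":-320,"dz":150,"spin":31},{"claw":10,"dx":173,"dy":-320,"dz":150,"spin":31}]'
python3 - <<'E'
from h import *
for i in range(3): grab("top")
im=grab("side")
c=cv2.resize(im["frame"][220:400,300:540],(800,600),interpolation=cv2.INTER_CUBIC);cv2.imwrite("pics/s5c.png",c[:,:,::-1])
a=np.radians(-9);to(.4834-.010*np.cos(a),-.350-.010*np.sin(a),.020,81)
E
```

```text
time: 8.15
position: [0.4727, -0.3471, 0.068]
tool_rot: [-0.239, -3.128, -0.002]
ft_force: [-0.4, 0.4, -2.7]
grip_width: 0.27
grip_force: 35.0
pos [ 0.4751 -0.3483  0.0714] tooly 81.3 q7 2.2 MOVE dx 1.6 dy -0.4 dz 51.4 spin 0.3
```

View pics/s5c.png

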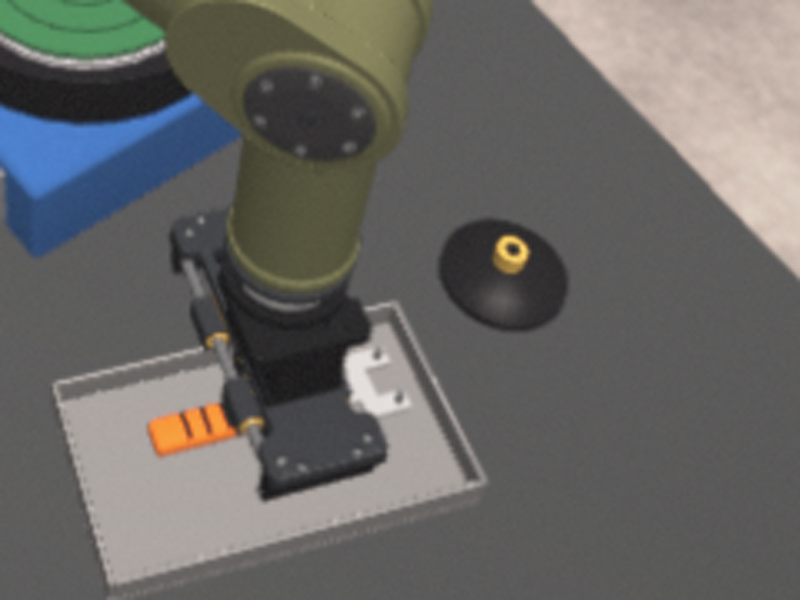

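The spanner is inside the tray outline: grip at crop (190,428), fork at (375,380), aligned with the tray. I'll lower it.

```bash
python3 -m jog '[{"claw":10,"dx":0,"dy":0,"dz":12,"spin":0},{"claw":10,"dx":0,"dy":0,"dz":25,"spin":0},{"claw":10,"dx":0,"dy":0,"dz":37,"spin":0},{"claw":10,"dx":0,"dy":0,"dz":44,"spin":0},{"claw":10,"dx":0,"dy":0,"dz":44,"spin":0},{"claw":10,"dx":0,"dy":0,"dz":44,"spin":0}]'
python3 - <<'E'
from h import *
for i in range(3): grab("top");s=get_state();print(s["position"].round(4),s["ft_force"].round(1))
E
```

```text
time: 8.85
position: [0.4736, -0.3474, 0.0251]
tool_rot: [-0.239, -3.131, -0.001]
ft_force: [-0.8, 0.2, -2.0]
grip_width: 0.271
grip_force: 35.0
[ 0.4742 -0.3478  0.0258] [-0.5 -0.5 -1.5]
[ 0.4745 -0.348   0.0263] [-0.5 -0.1 -0.7]
[ 0.4747 -0.3481  0.0265] [-0.2  0.7 -1.4]
```

```bash
python3 -m jog '[{"claw":10,"dx":0,"dy":0,"dz":2,"spin":0},{"claw":10,"dx":0,"dy":0,"dz":4,"spin":0},{"claw":10,"dx":0,"dy":0,"dz":5,"spin":0},{"claw":10,"dx":0,"dy":0,"dz":5,"spin":0},{"claw":10,"dx":0,"dy":0,"dz":5,"spin":0}]'
python3 - <<'E'
from h import *
for i in range(3): grab("top");s=get_state();print(s["position"].round(4),s["ft_force"].round(1))
E
```

```text
time: 9.42
position: [0.4742, -0.3477, 0.021]
tool_rot: [-0.239, -3.132, -0.0]
ft_force: [-0.2, -0.5, -0.6]
grip_width: 0.266
grip_force: 35.0
[ 0.4743 -0.3476  0.0211] [-0.3 -0.5 -1.5]
[ 0.4743 -0.3477  0.0211] [ 0.4 -0.2 -1.6]
[ 0.4743 -0.3477  0.0211] [-0.6 -1.  -2.1]
```

```bash
python3 -m jog '[{"claw":10,"dx":0,"dy":0,"dz":0.7,"spin":0},{"claw":10,"dx":0,"dy":0,"dz":1.4,"spin":0},{"claw":10,"dx":0,"dy":0,"dz":1.4,"spin":0},{"claw":10,"dx":0,"dy":0,"dz":1.4,"spin":0}]'
python3 - <<'E'
from h import *
for i in range(3): grab("top");s=get_state();print(s["position"].round(4),s["ft_force"].round(1))
E
```

```text
time: 9.9
position: [0.4742, -0.3476, 0.0196]
tool_rot: [-0.239, -3.132, -0.0]
ft_force: [0.3, -0.6, -1.8]
grip_width: 0.269
grip_force: 35.0
[ 0.4743 -0.3477  0.0196] [ 0.5 -0.4 -2.1]
[ 0.4743 -0.3477  0.0196] [ 0.3 -0.9 -0.5]
[ 0.4743 -0.3477  0.0197] [ 0.2 -0.3 -1.9]
```

```bash
python3 -m jog '[{"claw":10,"dx":0,"dy":0,"dz":0.6,"spin":0},{"claw":10,"dx":0,"dy":0,"dz":1.2,"spin":0},{"claw":10,"dx":0,"dy":0,"dz":1.2,"spin":0},{"claw":10,"dx":0,"dy":0,"dz":1.2,"spin":0}]'
python3 - <<'E'
from h import *
for i in range(3): grab("top");s=get_state();print(s["position"].round(4),s["ft_force"].round(1))
E
```

```text
time: 10.38
position: [0.4744, -0.3477, 0.0191]
tool_rot: [0.239, 3.132, 0.001]
ft_force: [-2.1, 1.3, 5.3]
grip_width: 0.27
grip_force: 35.0
[ 0.4743 -0.3477  0.0191] [-2.   2.1  5.3]
[ 0.4744 -0.3478  0.0191] [-1.5  1.6  5.1]
[ 0.4744 -0.3477  0.0191] [-2.   2.6  5.6]
```

Contact confirmed, so I'll release and rise.

```bash
python3 -m jog '[{"claw":45,"dx":0,"dy":0,"dz":-0.5,"spin":0},{"claw":45,"dx":0,"dy":0,"dz":-0.5,"spin":0},{"claw":45,"dx":0,"dy":0,"dz":-0.5,"spin":0},{"claw":45,"dx":0,"dy":0,"dz":-0.5,"spin":0},{"claw":45,"dx":0,"dy":0,"dz":-0.5,"spin":0},{"claw":45,"dx":0,"dy":0,"dz":-10,"spin":0},{"claw":45,"dx":0,"dy":0,"dz":-30,"spin":0},{"claw":45,"dx":0,"dy":0,"dz":-70,"spin":0},{"claw":45,"dx":0,"dy":0,"dz":-110,"spin":0},{"claw":45,"dx":0,"dy":0,"dz":-150,"spin":0},{"claw":45,"dx":0,"dy":0,"dz":-190,"spin":0},{"claw":45,"dx":0,"dy":0,"dz":-200,"spin":0},{"claw":45,"dx":0,"dy":0,"dz":-200,"spin":0}]'
python3 - <<'E'
from h import *
im=grab("side")
c=cv2.resize(im["frame"][220:400,300:540],(800,600),interpolation=cv2.INTER_CUBIC);cv2.imwrite("pics/s6c.png",c[:,:,::-1])
to(.451,.310,.215,115)
E
```

```text
time: 11.62
position: [0.4761, -0.3494, 0.2235]
tool_rot: [0.239, 3.124, -0.005]
ft_force: [-0.0, 0.2, -0.1]
grip_width: 0.514
grip_force: 0.0
pos [ 0.475  -0.3483  0.2205] tooly 81.3 q7 2.12 MOVE dx 123.5 dy 647.1 dz 4.5 spin -33.7
```

View pics/s6c.png

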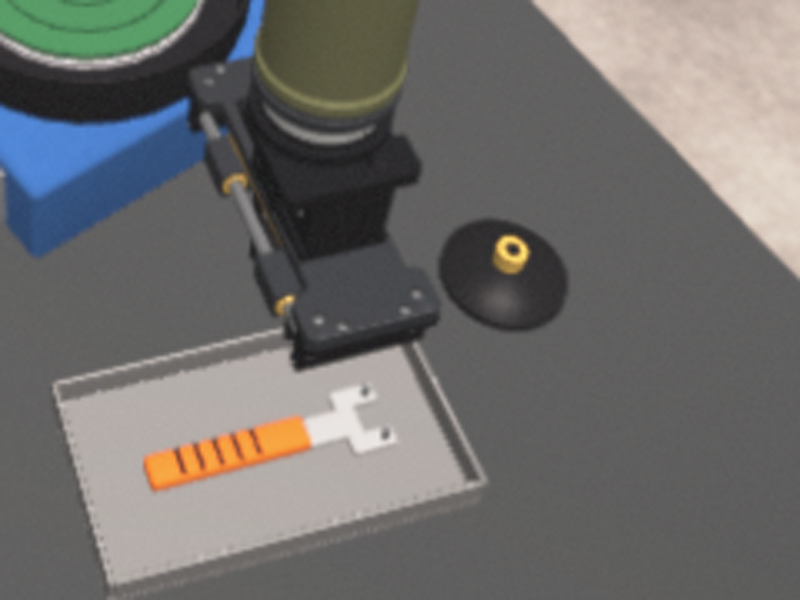

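The spanner lies flat inside the tray: orange grip (230,453), fork (360,420), walls clear all round. Back to the stop.

```bash
python3 -m jog '[{"claw":45,"dx":123,"dy":646,"dz":0,"spin":-58},{"claw":45,"dx":123,"dy":646,"dz":0,"spin":-58},{"claw":45,"dx":123,"dy":646,"dz":0,"spin":-58},{"claw":45,"dx":123,"dy":646,"dz":0,"spin":-58},{"claw":45,"dx":123,"dy":646,"dz":0,"spin":-58},{"claw":45,"dx":123,"dy":646,"dz":0,"spin":-58},{"claw":45,"dx":123,"dy":646,"dz":0,"spin":-58},{"claw":45,"dx":123,"dy":646,"dz":0,"spin":-58},{"claw":45,"dx":123,"dy":646,"dz":0,"spin":-58},{"claw":45,"dx":123,"dy":646,"dz":0,"spin":-58},{"claw":45,"dx":123,"dy":646,"dz":0,"spin":-58},{"claw":45,"dx":123,"dy":646,"dz":0,"spin":-58},{"claw":70,"dx":123,"dy":646,"dz":0,"spin":-58},{"claw":70,"dx":123,"dy":646,"dz":0,"spin":-58},{"claw":70,"dx":123,"dy":646,"dz":0,"spin":-58},{"claw":70,"dx":123,"dy":646,"dz":0,"spin":-58},{"claw":70,"dx":123,"dy":646,"dz":0,"spin":-58},{"claw":70,"dx":123,"dy":646,"dz":0,"spin":-58},{"claw":70,"dx":123,"dy":646,"dz":0,"spin":-58},{"claw":70,"dx":123,"dy":646,"dz":0,"spin":-58}]' 30
python3 - <<'E'
from h import *
for i in range(3): grab("top")
to(.4515,.310,.12,140)
E
```

```text
time: 13.33
position: [0.4507, 0.3074, 0.2174]
tool_rot: [1.306, -2.855, 0.002]
ft_force: [0.6, -0.1, -0.2]
grip_width: 0.801
grip_force: 0.0
pos [0.451  0.308  0.2184] tooly 139.1 q7 1.78 MOVE dx -1.8 dy 0.9 dz 98.4 spin -0.9
```

```bash
python3 -m jog '[{"claw":70,"dx":-2,"dy":1,"dz":40,"spin":0},{"claw":70,"dx":-2,"dy":1,"dz":80,"spin":0},{"claw":70,"dx":-2,"dy":1,"dz":100,"spin":0},{"claw":70,"dx":-2,"dy":1,"dz":115,"spin":0},{"claw":70,"dx":-2,"dy":1,"dz":120,"spin":0},{"claw":70,"dx":-2,"dy":1,"dz":120,"spin":0},{"claw":70,"dx":-2,"dy":1,"dz":120,"spin":0}]'
python3 - <<'E'
from h import *
for i in range(3): grab("top")
to(.4515,.310,.0855,140)
im=grab("side")
c=cv2.resize(im["frame"][120:210,220:340],(800,600),interpolation=cv2.INTER_CUBIC);cv2.imwrite("pics/s7c.png",c[:,:,::-1])
E
```

```text
time: 14.07
position: [0.4518, 0.3116, 0.0994]
tool_rot: [-1.308, 2.855, 0.0]
ft_force: [0.4, 0.3, 0.4]
grip_width: 0.805
grip_force: 0.0
pos [0.4521 0.3122 0.1002] tooly 139.3 q7 1.78 MOVE dx 2.1 dy -1.0 dz 14.7 spin -0.7
```

View pics/s7c.png

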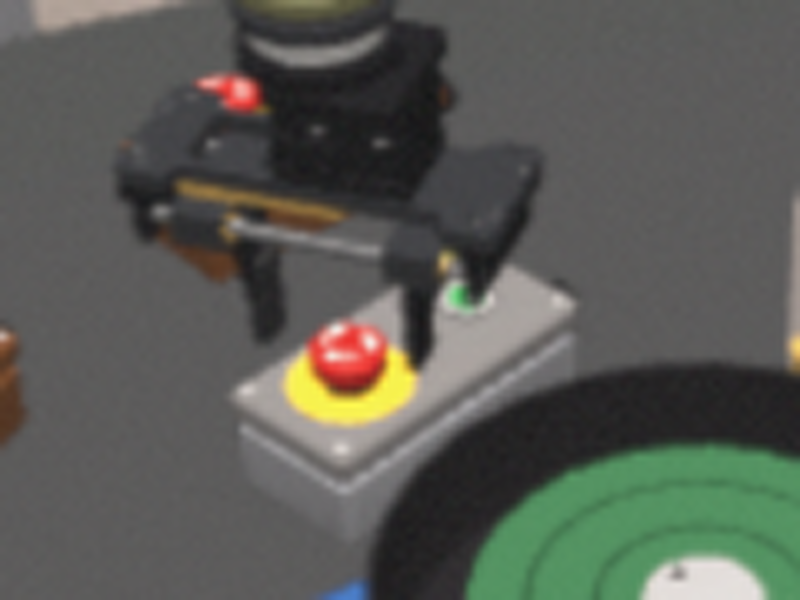

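The fingers straddle the latched red head: crop (265,335) and (420,360), head at (347,348). The green button at (465,297) is clear.

```bash
python3 -m jog '[{"claw":70,"dx":1,"dy":0,"dz":7,"spin":0},{"claw":70,"dx":1,"dy":0,"dz":13,"spin":0},{"claw":70,"dx":1,"dy":0,"dz":14.5,"spin":0},{"claw":70,"dx":1,"dy":0,"dz":14.5,"spin":0},{"claw":25,"dx":1,"dy":0,"dz":14.5,"spin":0},{"claw":25,"dx":1,"dy":0,"dz":14.5,"spin":0},{"claw":25,"dx":1,"dy":0,"dz":14.5,"spin":0},{"claw":25,"dx":1,"dy":0,"dz":14.5,"spin":0},{"claw":25,"dx":1,"dy":0,"dz":14.5,"spin":0},{"claw":25,"dx":1,"dy":0,"dz":14.5,"spin":0},{"claw":25,"dx":1,"dy":0,"dz":14.5,"spin":0},{"claw":25,"dx":1,"dy":0,"dz":14.5,"spin":0}]' 30
```

```text
time: 15.27
position: [0.4504, 0.3111, 0.0841]
tool_rot: [-1.31, 2.855, 0.0]
ft_force: [-1.1, -0.1, -0.0]
grip_width: 0.443
grip_force: 30.0
```

```bash
python3 -m jog '[{"claw":25,"dx":0,"dy":0,"dz":0,"spin":7},{"claw":25,"dx":0,"dy":0,"dz":0,"spin":14},{"claw":25,"dx":0,"dy":0,"dz":0,"spin":21},{"claw":25,"dx":0,"dy":0,"dz":0,"spin":28},{"claw":25,"dx":0,"dy":0,"dz":0,"spin":35},{"claw":25,"dx":0,"dy":0,"dz":0,"spin":42},{"claw":25,"dx":0,"dy":0,"dz":0,"spin":49},{"claw":25,"dx":0,"dy":0,"dz":0,"spin":52},{"claw":25,"dx":0,"dy":0,"dz":0,"spin":52}]'
python3 -c "
from h import *
s=get_state();print(s['torque'],s['ft_force'],s['grip_width']);to(.451,.310,.085)"
```

```text
time: 16.02
position: [0.4487, 0.3151, 0.0851]
tool_rot: [-0.073, -3.14, -0.008]
ft_force: [-4.8, 5.6, 3.7]
grip_width: 0.447
grip_force: 30.0
[1.33611302 1.05311438 0.24085831] [-4.84567625  5.55119145  3.71543996] 0.4472636451931034
pos [0.4487 0.3151 0.0851] tooly 87.3 q7 0.89 MOVE dx -2.6 dy -5.0 dz 0.1 spin 0.0
```

```bash
python3 -m jog '[{"claw":75,"dx":0,"dy":0,"dz":0,"spin":0},{"claw":75,"dx":0,"dy":0,"dz":0,"spin":0},{"claw":75,"dx":0,"dy":0,"dz":0,"spin":0},{"claw":75,"dx":0,"dy":0,"dz":0,"spin":0},{"claw":75,"dx":0,"dy":0,"dz":0,"spin":0},{"claw":75,"dx":0,"dy":0,"dz":-20,"spin":0},{"claw":75,"dx":0,"dy":0,"dz":-60,"spin":0},{"claw":75,"dx":0,"dy":0,"dz":-100,"spin":0},{"claw":75,"dx":0,"dy":0,"dz":-130,"spin":0},{"claw":75,"dx":0,"dy":0,"dz":-130,"spin":0},{"claw":75,"dx":0,"dy":0,"dz":-130,"spin":0},{"claw":75,"dx":0,"dy":0,"dz":-130,"spin":0},{"claw":75,"dx":0,"dy":0,"dz":-130,"spin":0},{"claw":75,"dx":0,"dy":0,"dz":-130,"spin":0},{"claw":75,"dx":0,"dy":0,"dz":-130,"spin":0},{"claw":75,"dx":0,"dy":0,"dz":-130,"spin":0},{"claw":75,"dx":0,"dy":0,"dz":-130,"spin":0},{"claw":75,"dx":0,"dy":0,"dz":-130,"spin":0},{"claw":75,"dx":0,"dy":0,"dz":-130,"spin":0},{"claw":75,"dx":0,"dy":0,"dz":-130,"spin":0}]'
python3 - <<'E'
from h import *
import meas
im=meas.run("side");save(im,"pics/side8.png")
c=np.hstack([cv2.resize(im["frame"][120:240,235:355],(400,400)),cv2.resize(im["frame"][290:400,310:450],(400,400))]);cv2.imwrite("pics/s8c.png",c[:,:,::-1])
E
```

```text
time: 17.68
position: [0.4505, 0.3109, 0.214]
tool_rot: [0.074, 3.141, 0.0]
ft_force: [-0.8, 1.1, 0.5]
grip_width: 0.861
grip_force: 0.0
side red 62 px 266 277 167 176 circ [271.4 170.9] 5.7 world circ [0.4502 0.307  0.09  ] mean [0.4491 0.3011 0.09  ] cloud med [0.451 0.301 0.088] z5/95 [0.078 0.093]
side grn 13 px 288 292 163 165 circ [289.9 164. ] 2.1 world circ [0.5294 0.3475 0.066 ] mean [0.5288 0.3477 0.066 ] cloud med [0.53  0.349 0.064] z5/95 [0.062 0.067]Traceback (most recent call last):
  File "<stdin>", line 3, in <module>
  File "meas.py", line 14, in run
    c,r=cv2.minEnclosingCircle(hull)
        ~~~~~~~~~~~~~~~~~~~~~~^^^^^^
cv2.error: OpenCV(4.12.0) /io/opencv/modules/imgproc/src/shapedescr.cpp:201: error: (-215:Assertion failed) count >= 0 && (depth == CV_32F || depth == CV_32S) in function 'minEnclosingCircle'
```

The head's pixels and height match the original "out" state. I'll wait for the turn-back, then take one final look.

```bash
python3 -m jog '[{"claw":75,"dx":0,"dy":0,"dz":0,"spin":0},{"claw":75,"dx":0,"dy":0,"dz":0,"spin":0},{"claw":75,"dx":0,"dy":0,"dz":0,"spin":0},{"claw":75,"dx":0,"dy":0,"dz":0,"spin":0},{"claw":75,"dx":0,"dy":0,"dz":0,"spin":0},{"claw":75,"dx":0,"dy":0,"dz":0,"spin":0},{"claw":75,"dx":0,"dy":0,"dz":0,"spin":0},{"claw":75,"dx":0,"dy":0,"dz":0,"spin":0},{"claw":75,"dx":0,"dy":0,"dz":0,"spin":0},{"claw":75,"dx":0,"dy":0,"dz":0,"spin":0},{"claw":75,"dx":0,"dy":0,"dz":0,"spin":0},{"claw":75,"dx":0,"dy":0,"dz":0,"spin":0},{"claw":75,"dx":0,"dy":0,"dz":0,"spin":0},{"claw":75,"dx":0,"dy":0,"dz":0,"spin":0}]'
python3 - <<'E'
from h import *
im=grab("side")
c=np.hstack([cv2.resize(im["frame"][120:240,235:355],(400,400)),cv2.resize(im["frame"][290:400,310:450],(400,400))]);cv2.imwrite("pics/s8c.png",c[:,:,::-1])
E
```

```text
time: 18.9
position: [0.4505, 0.3109, 0.214]
tool_rot: [0.074, 3.141, 0.0]
ft_force: [-0.0, 0.4, -0.8]
grip_width: 0.859
grip_force: 0.0
```

View pics/s8c.png

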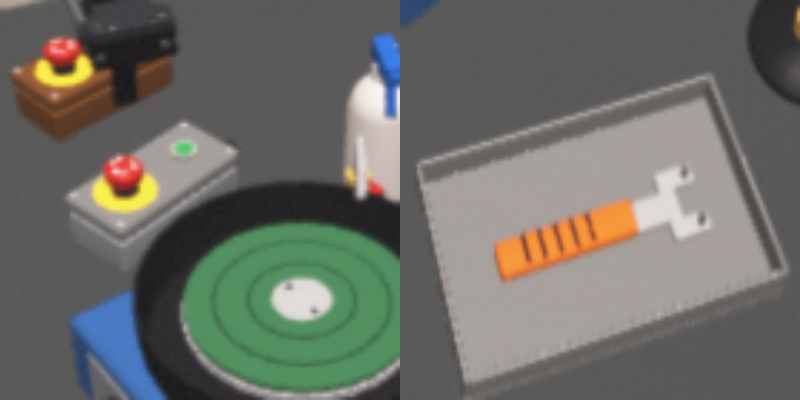

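The red head at (123,172) stands out again with its black collar visible. The spanner lies flat in the tray at (600,225), and the robot touches nothing.

```bash
python3 -c "
from bench import *
print(close_job())"
```

```text
the job is handed in; nothing more can be done
None
```

The job is done in the order asked and handed in at about 19 s: the red stop was pressed until it latched, the spanner laid flat in the grey tray, then the head turned clockwise and sprang fully out; I did not touch the green button or the other things on the bench.

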